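Fit the new brake pad into the caliper bracket

TASK

Fit the new green brake pad into the caliper bracket: lining downward as it lies, slide its two ears down between the spring clips of the two slots until the pad sits flat and fully home on the ledges, then let go. Leave the rusty worn pad where it lies.

Things in the scene. Friction and masses are not known exactly. Their poses are not given: they have to be found in the camera images.
- new_pad_center (a point): Centre of the new brake pad, to be fitted: green plate with bright shim on top, 0.13 kg, lying lining-down, z up; point 8.5 mm above its underside. 132 (y) x 44 (x) x 17 mm: lining 80 x 44 x 11 below, plate 88 x 44 x 6 above, with an ear 22 long (y), 12 wide (x), 6 thick at each y end. Grasp across its x. Fits either way round about z.
- worn_pad_center (a point): Centre of the worn brake pad (leave alone): same outline, but a rusty brown plate without shim and a thin lining, 10 mm thick in all, lying on the worktop. Point 5 mm above its underside.
- bracket_seat (a point): Where the new pad's centre lies when fully seated in the bracket: 33.5 mm above the worktop, midway between the two slots, which are centred 61 mm from here along +y and -y; z up. Then its ears rest on the slots' ledges, 36 mm above the worktop. Beside the seated pad (along x) nothing is higher than 20 mm, so fingers have room.
- bracket: Dark iron bracket on a fixed 110 x 206 mm blue plate; origin under its middle, axes as the seat. Slots open upward. Each has two bright spring clips 11 mm apart in x (each gives 8 mm), flaring from 52 mm height to 32 mm apart at 74 mm. Ears have 4 mm end play in y, 10 mm at the flared tops. Clips resist with up to 10 N and hold the pad up: push it down to the ledges.

How it is judged:
By the outcome, as a careful person would: the job done as asked, in the order asked, and still so for the second after the job is handed in, with the robot touching nothing.
It also fails if it takes over 40 s, if anything falls off the work surface, if the arm or the gripper's body presses on something with over 40 N, if the wrist force passes 120 N, or if a joint passes its speed limit or range.

ROBOT

A 6-joint arm with a two-finger parallel gripper is mounted at the origin on a cart in front of the work surface, level with it; the furniture and walls round the work are solid. World frame = base frame: x ahead of the robot, y to its left, z up, the work surface at z = 0. Lengths are in m, angles in degrees, forces in N, time in s.
With the tool pointing down it reaches from about 0.375 to 0.9 m from the base axis. Payload 3.1 kg.
Tool frame: the origin (TCP) lies on the centre line of the jaws, within the pads' length; the fingertips stand 14 mm ahead of it and the grasp point (between the pads) lies 5 mm behind it (bot.tips_ahead is the distance from the TCP to the fingertips, in m); z points along the fingers, y is the line along which they close (so a half turn about z gives the same grasp; the last joint's range is limited). The gripper opens to 87 mm and grips with 3 to 60 N. Pads are 19 mm wide; open, the fingers measure 117 mm over their backs; the gripper's body (75 mm by 190 mm) begins 51 mm behind the grasp point.
Start: joints at [66.263, 30.224, 82.088, -0, 67.689, -10.227], TCP at [0.146, 0.608, 0.237] pointing down, gripper open.
Joint ranges: [-176.69, 176.69], [-43.24, 126.21], [12.49, 139.97], [-82, 262], [0, 151.66], [-163.58, 163.58]. Speed limits (degrees/s): [159.86, 159.86, 180, 180, 180, 180].

INTERFACE

Orientations are given as a 3x3 rotation matrix whose columns are the frame's x, y, z axes.
In Python, from rig import bot gives the robot as it stands.
- The arm moves only by the tool play_rows, never from a script. Its argument "moves" is a list that holds one entry, the list of rows, each a list of 6 numbers: the shift along the tool's x, y, z in mm, then the turn, a rotation vector about the tool's x, y, z in rad. A call has 1 to 5 rows; each row shifts and turns the commanded pose from where the row before left it, along the tool's axes as they then stand; what a row does not reach is not made up. A row lasts 1/10 s, in which the tool goes at most 50 mm and 8.59 degrees, less where a joint would pass 70% of its speed; a pose out of reach is approached as far as the arm can. A call with a gripper value outside its range is refused whole. "fingers" is the opening, from -1 (shut) to 1 (fully open), set as the call begins (left out, the last holds). The fingers move at their own pace and stop on an object; the grip force is fixed at half the most. Time passes only in rows, so rows that do not move let the fingers close. It gives the time, the measured TCP pose, the force, the opening and the grip force at its end, in the units of the state.
- bot.read_state(): the state, without advancing time (a new reading comes with each control period).
- bot.capture(name): name is "side" or "top"; returns a dict with "image" (480x640x3 uint8, blue, green, red), "fx", "fy", "cx", "cy" (pixels), "R" (3x3) and "t" (3): a world point X has camera coordinates R X + t. Camera axes: x right, y down, z forward; pixel columns grow to the right and rows downward; lengths in m; the calibration is good to about 2 mm. A picture is of the moment at which its call begins. There is no depth.
- bot.hand_in(): hands the job in; it is judged then, once.
Trained networks look in a picture, given as the dict that the camera call returned (one of the last four; its "shot" number tells which), for a name from the list of things; names that differ only in an ending like _2 or _b are one class to them, and where a whole thing is asked for, a point or a joint stands for the part that bears it (a point fixed in the world has none). Each returns a list of dicts, best first, with "confidence" (0 to 1); they miss things now and then, are a little off and sometimes report something else, mostly with a low value. They report only what shows in the picture. A call takes as long as a camera call.
- bot.search_frame(picture, query): "centre" ([column, row] in pixels, amid what is visible of it).
- bot.silhouettes(picture, query): "pixels" (480x640 bool, what is visible of it) and "centre" ([column, row] in pixels, amid what is visible of it).
- bot.pinpoint(picture, query): "centre" ([column, row] in pixels: a listed point, or the origin of a listed thing).
The state is a dict: "time_s": time; "joint_positions": joint angles; "qvel": joint speeds; "tau": joint torques, N m; "position": TCP position; "tcp_rot": TCP orientation; "force": force on the tool from outside, world axes, zero at the start; "moment": the same for the moment, N m; "opening": opening from 0.0 (shut) to 1.0 (fully open); "grasp_force": force on a finger pad.
Only numpy, scipy, OpenCV 4.12 (cv2) and the standard library are available. Lean on these libraries where they do the work, as an engineer would, in place of code of your own. Each camera call takes 0.05 s, during which the arm holds its last target. There are 200 camera calls.

## Working session

There is one attempt and no reset: what is moved stays moved. The work goes in short steps, Python scripts to look and compute and a tool call to move; the robot and the scene stay as the last step left them, time stands still between calls to the robot, and variables do not carry over. Pictures are saved under pics/ and viewed, at most 10 in all, crops included, and the job is handed in when it is done.

Besides the shell and the picture viewer there is one more tool, called after "Request:" in YAML: its name, and indented under it one key for each argument. play_rows: Moves the arm, as the interface text tells. Its arguments: {"type":"object","properties":{"moves":{"type":"array","items":{"type":"array","items":{"type":"array","items":{"type":"number"}}}},"fingers":{"type":"number"}},"required":["moves"]}

```bash
mkdir -p pics
cat > h.py <<'E'
import numpy as np, cv2
from rig import bot
def ray(p,px):
    R=np.array(p["R"]);t=np.array(p["t"]);o=-R.T@t
    d=R.T@np.array([(px[0]-p["cx"])/p["fx"],(px[1]-p["cy"])/p["fy"],1]);return o,d
def atz(p,px,z):
    o,d=ray(p,px);return (o+d*(z-o[2])/d[2]).round(4)
def proj(p,X):
    c=np.array(p["R"])@np.array(X)+np.array(p["t"]);return [float(p["fx"]*c[0]/c[2]+p["cx"]),float(p["fy"]*c[1]/c[2]+p["cy"])]
E
python3 - <<'E'
from h import *
for n in("top","side"):
    p=bot.capture(n);cv2.imwrite(f"pics/{n}0.png",p["image"])
    print(n,ray(p,(320,240))[0].round(3))
    for q,z in(("new_pad_center",.0085),("worn_pad_center",.005),("bracket_seat",.0335),("bracket",0)):
        for r in bot.pinpoint(p,q)[:2]: print(q,np.round(r["centre"],1),round(r["confidence"],2),atz(p,r["centre"],z))
    for q,z in(("new_pad_center",.017),("bracket",0)):
        for r in bot.silhouettes(p,q)[:2]:
            m=r["pixels"];ys,xs=np.nonzero(m)
            P=np.array([atz(p,(x,y),z)[:2] for x,y in zip(xs,ys)],np.float32)
            print("sil",q,round(r["confidence"],2),m.sum(),cv2.minAreaRect(P))
s=bot.read_state();print(s["time_s"],s["position"],np.round(s["tcp_rot"],3),s["opening"])
E
```

```text
top [0.413 0.138 0.92 ]
new_pad_center [200.  264.3] 0.69 [0.4899 0.3206 0.0085]
worn_pad_center [291.1 292.7] 0.81 [0.4439 0.1693 0.005 ]
bracket_seat [471.2 221. ] 0.68 [ 0.5626 -0.1274  0.0335]
bracket [463.  218.1] 0.76 [ 0.5732 -0.1234  0.    ]
sil new_pad_center 0.95 1717 ((0.49315136671066284, 0.3236793279647827), (0.13114814460277557, 0.046611715108156204), 87.8124008178711)
sil bracket 0.66 7968 ((0.567138671875, -0.13360807299613953), (0.11259603500366211, 0.2273373156785965), 1.4785981178283691)
side [ 0.098 -0.744  0.481]
new_pad_center [272.9 214.7] 0.82 [0.5004 0.3308 0.0085]
worn_pad_center [276.2 250.6] 0.73 [0.4484 0.1761 0.005 ]
bracket_seat [425.  303.5] 0.93 [ 0.5661 -0.125   0.0335]
bracket [421.2 322. ] 0.79 [ 0.5654 -0.122   0.    ]
sil new_pad_center 0.91 568 ((0.48751401901245117, 0.31562450528144836), (0.14043563604354858, 0.05325915291905403), 88.64680480957031)
sil bracket 0.7 4588 ((0.5913136005401611, -0.07283498346805573), (0.1630619764328003, 0.2834677994251251), 2.6785166263580322)
0.7 [0.14598239 0.60767879 0.23656381] [[-0.972  0.234  0.   ]
 [ 0.234  0.972  0.   ]
 [-0.     0.    -1.   ]] 1.0002818538267308
```

View pics/top0.png

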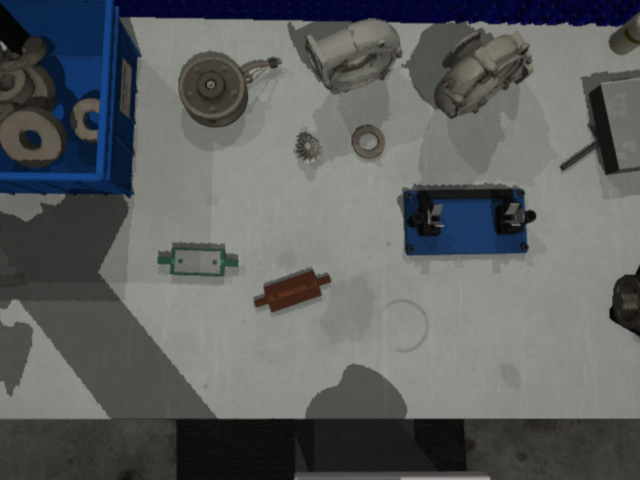

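View pics/side0.png

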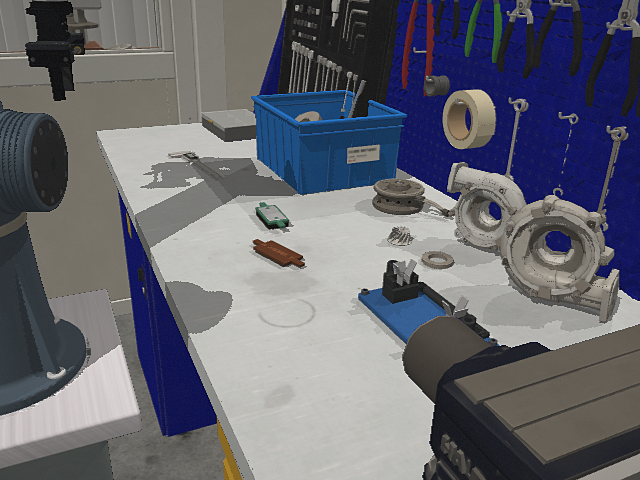

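The top view shows the green pad at about (198,261), the worn pad at (291,291), and the blue plate at cols 404-527, rows 187-255 with clips near (433,217) and (515,215). The side view agrees. I'll refine both poses from colour outlines.

Run:
```python
from h import *
p=bot.capture("top");im=p["image"];hsv=cv2.cvtColor(im,cv2.COLOR_BGR2HSV)
def rect(m,z,n):
    k=cv2.connectedComponentsWithStats(m.astype(np.uint8))
    i=1+np.argmax(k[2][1:,4]);c=cv2.findContours((k[1]==i).astype(np.uint8),0,1)[0][0][:,0,:]
    P=np.array([atz(p,q,z)[:2] for q in c],np.float32);print(n,k[2][i],cv2.minAreaRect(P));return P
g=cv2.inRange(hsv,(60,80,30),(95,255,255));g[:,:150]=0;g[:,250:]=0;g[:235]=0;g[290:]=0
P=rect(g,.017,"pad")
print(cv2.minAreaRect(P), P.min(0),P.max(0))
b=cv2.inRange(hsv,(100,120,50),(125,255,255));b[:,:390]=0;b[:,545:]=0;b[:180]=0;b[265:]=0
for z in(0,.01):rect(b,z,"plate")
for q in((.565,-.064,.074),(.565,-.186,.074),(.565,-.125,.0335)):print(proj(p,q))
c=im[175:265,395:545];cv2.imwrite("pics/br.png",cv2.convertScaleAbs(cv2.resize(c,None,fx=5,fy=5,interpolation=2),alpha=1.6))
```

```text
pad [158 248  80  28 453] ((0.4940823018550873, 0.3230918347835541), (0.12946969270706177, 0.04227074608206749), 88.18170928955078)
((0.4940823018550873, 0.3230918347835541), (0.12946969270706177, 0.04227074608206749), 88.18170928955078) [0.4718 0.2584] [0.5159 0.3877]
plate [ 406  199  121   56 4212] ((0.5599526166915894, -0.12711623311042786), (0.09473105520009995, 0.20637206733226776), 1.4862849712371826)
plate [ 406  199  121   56 4212] ((0.5583657622337341, -0.12428110092878342), (0.09364424645900726, 0.2040766179561615), 1.4671810865402222)
[438.77158056816063, 214.90453000106695]
[515.3900744809412, 215.62947477575628]
[469.72755791086433, 219.5435245836303]
```

View pics/br.png

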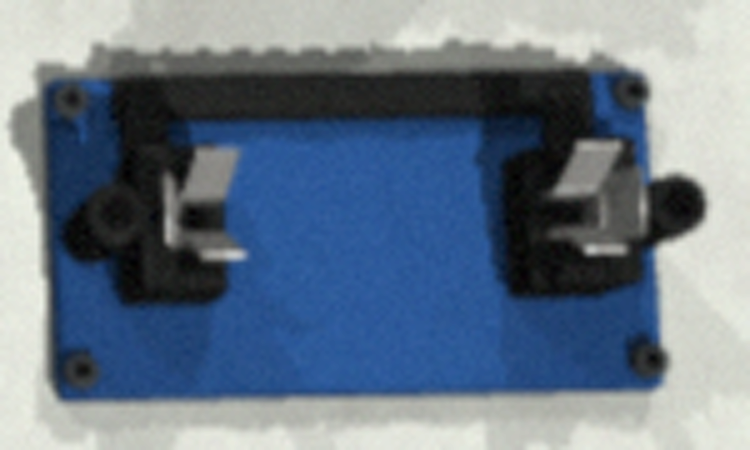

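Request:
play_rows:
  moves:
    - [[0,0,0,0,0,0.14],[0,0,0,0,0,0.14],[0,0,0,0,0,0.14],[0,0,0,0,0,0.14],[0,0,0,0,0,0.14]]
  fingers: 1

```text
time_s: 1.25
position: [0.146, 0.6077, 0.2366]
tcp_rot: [[-0.589, 0.808, 0.0], [0.808, 0.589, 0.0], [0.0, 0.0, -1.0]]
force: [-0.1, 0.2, 0.9]
opening: 1.003
grasp_force: 0.0
```

The crop shows plate corners near crop px (48,83), (645,75), (660,387), (58,398). The clip flares are centred near (217,203) on the left and (600,195) on the right, which matches a seat at about (0.566,-0.125) turned by about 1°.

Run:
```python
from h import *
p=bot.capture("top")
f=lambda c,z:atz(p,(c[0]/5+395-.4,c[1]/5+175-.4),z)
A=[f(c,.008) for c in((48,83),(645,75),(660,387),(58,398))]
B=[f(c,.012) for c in((70,97),(632,92),(648,360),(80,370))]
C=[f(c,.074) for c in((217,203),(600,195))]
an=lambda a,b:np.degrees(np.arctan2(-(a-b)[0],(a-b)[1]))
for Q in(A,B):print(np.mean(Q,0),an(Q[0],Q[1]),an(Q[3],Q[2]))
print(C,np.mean(C,0),an(*C))
s=bot.read_state();print(s["joint_positions"])
```

```text
[ 0.565875 -0.124975  0.008   ] 1.3904012640440206 1.4816980683678114
[ 0.5672   -0.125425  0.012   ] 1.1582327710252451 1.4573664091919607
[array([ 0.5645, -0.0628,  0.074 ]), array([ 0.5682, -0.1849,  0.074 ])] [ 0.56635 -0.12385  0.074  ] 1.7357045889284057
[6.62613464e+01 3.02207267e+01 8.20846997e+01 2.97872634e-03
 6.76840112e+01 3.04248944e+01]
```

Request:
play_rows:
  moves:
    - [[0,0,0,0,0,0.14],[0,0,0,0,0,0.14],[0,0,0,0,0,0.14],[0,0,0,0,0,0.14],[0,0,0,0,0,0.104]]

```text
time_s: 1.8
position: [0.146, 0.6077, 0.2366]
tcp_rot: [[0.031, 1.0, -0.0], [1.0, -0.031, -0.0], [-0.0, -0.0, -1.0]]
force: [0.1, 0.7, -0.0]
opening: 1.002
grasp_force: 0.0
```

Request:
play_rows:
  moves:
    - [[-30,39,0,0,0,0],[-30,39,0,0,0,0],[-30,39,0,0,0,0],[-30,39,0,0,0,0],[-30,39,0,0,0,0]]

```text
time_s: 2.3
position: [0.3378, 0.4509, 0.2368]
tcp_rot: [[0.026, 1.0, 0.0], [1.0, -0.026, 0.0], [0.0, 0.0, -1.0]]
force: [0.9, 0.8, 0.2]
opening: 0.999
grasp_force: 0.0
```

Request:
play_rows:
  moves:
    - [[-30,39,0,0,0,0],[-30,39,0,0,0,0],[-30,39,0,0,0,0],[-30,39,0,0,0,0],[-4,6,40,0,0,0]]

```text
time_s: 2.8
position: [0.5045, 0.3219, 0.2016]
tcp_rot: [[0.032, 0.999, 0.017], [0.999, -0.032, 0.005], [0.006, 0.017, -1.0]]
force: [1.4, 0.3, 0.2]
opening: 1.0
grasp_force: 0.0
```

Request:
play_rows:
  moves:
    - [[0,0,40,0,0,0],[0,0,40,0,0,0],[0,0,30,0,0,0],[0,0,15,0,0,0],[0,0,0,0,0,0]]

```text
time_s: 3.3
position: [0.4932, 0.3226, 0.069]
tcp_rot: [[0.027, 1.0, -0.005], [1.0, -0.027, -0.002], [-0.002, -0.005, -1.0]]
force: [0.0, -0.1, 0.5]
opening: 1.001
grasp_force: 0.0
```

Run:
```python
from h import *
print(bot.read_state()["position"])
p=bot.capture("top");q=bot.capture("side")
for p_,n in((p,"t"),(q,"s")):
    u,v=map(int,proj(p_,(.494,.323,.02)))
    cv2.imwrite(f"pics/{n}1.png",cv2.resize(p_["image"][v-60:v+60,max(u-80,0):u+80],None,fx=4,fy=4))
a,b=cv2.imread("pics/t1.png"),cv2.imread("pics/s1.png")
cv2.imwrite("pics/g1.png",cv2.resize(np.hstack([a,b]),(800,300)))
```

```text
[0.49324573 0.32263542 0.0689779 ]
```

View pics/g1.png

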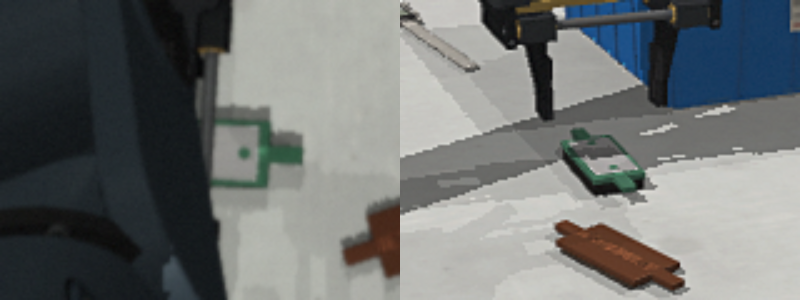

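The hand is centred over the pad with a finger on each side in x, and the worn pad is clear. I'll descend and grip.

Request:
play_rows:
  moves:
    - [[0,0,20,0,0,0],[0,0,18,0,0,0],[0,0,10,0,0,0],[0,0,4,0,0,0],[0,0,0,0,0,0]]

```text
time_s: 3.9
position: [0.4952, 0.3237, 0.02]
tcp_rot: [[0.029, 1.0, 0.001], [1.0, -0.029, 0.0], [0.0, 0.001, -1.0]]
force: [-0.1, 0.6, 0.1]
opening: 1.001
grasp_force: 0.0
```

Request:
play_rows:
  moves:
    - [[0,0,0,0,0,0],[0,0,0,0,0,0],[0,0,0,0,0,0],[0,0,0,0,0,0],[0,0,0,0,0,0]]
  fingers: -1

```text
time_s: 4.4
position: [0.495, 0.3235, 0.0197]
tcp_rot: [[0.029, 1.0, 0.0], [1.0, -0.029, 0.0], [0.0, 0.0, -1.0]]
force: [-0.8, 0.1, 0.1]
opening: 0.632
grasp_force: 0.0
```

Request:
play_rows:
  moves:
    - [[0,0,0,0,0,0],[0,0,0,0,0,0],[0,0,0,0,0,0]]

```text
time_s: 4.7
position: [0.4947, 0.3234, 0.0195]
tcp_rot: [[0.029, 1.0, -0.0], [1.0, -0.029, -0.0], [-0.0, -0.0, -1.0]]
force: [-0.6, 0.1, 1.5]
opening: 0.501
grasp_force: 30.0
```

Request:
play_rows:
  moves:
    - [[0,0,-15,0,0,0],[0,0,-30,0,0,0],[0,0,-35,0,0,0],[0,0,-30,0,0,0],[0,0,-10,0,0,0]]

```text
time_s: 5.2
position: [0.4967, 0.3243, 0.1435]
tcp_rot: [[0.029, 1.0, 0.006], [1.0, -0.029, 0.003], [0.003, 0.006, -1.0]]
force: [0.6, 0.2, -1.3]
opening: 0.497
grasp_force: 30.0
```

Request:
play_rows:
  moves:
    - [[-30,6,0,0,0,0],[-40,8,0,0,0,0],[-45,8,0,0,0,0],[-45,8,0,0,0,0],[-45,8,0,0,0,0]]

```text
time_s: 5.7
position: [0.5264, 0.1159, 0.1391]
tcp_rot: [[0.028, 1.0, -0.001], [1.0, -0.028, -0.0], [-0.0, -0.001, -1.0]]
force: [0.8, -0.1, -1.5]
opening: 0.504
grasp_force: 30.0
```

Request:
play_rows:
  moves:
    - [[-45,9,0,0,0,0],[-45,9,0,0,0,0],[-45,9,0,0,0,0],[-45,9,0,0,0,0],[-35,6,0,0,0,0]]

```text
time_s: 6.2
position: [0.5627, -0.1015, 0.1391]
tcp_rot: [[0.03, 1.0, -0.0], [1.0, -0.03, -0.0], [-0.0, -0.0, -1.0]]
force: [0.8, 0.7, -1.4]
opening: 0.503
grasp_force: 30.0
```

Request:
play_rows:
  moves:
    - [[-26,5,0,0,0,-0.03],[0,0,0,0,0,-0.024],[0,0,0,0,0,0],[0,0,0,0,0,0],[0,0,0,0,0,0]]

```text
time_s: 6.7
position: [0.5663, -0.1233, 0.1393]
tcp_rot: [[-0.026, 1.0, -0.001], [1.0, 0.026, 0.001], [0.001, -0.001, -1.0]]
force: [0.6, -0.5, -1.9]
opening: 0.501
grasp_force: 30.0
```

Run:
```python
from h import *
s=bot.read_state();print(s["time_s"],s["position"],np.round(s["tcp_rot"],4).tolist(),s["opening"],s["grasp_force"],s["force"])
p=bot.capture("top");q=bot.capture("side")
P=np.array(s["position"])+[0,0,-.011]
for c in(p,q):print([np.round(proj(c,P+[0,d,0.0055]),1) for d in(.066,-.066)], [r["centre"] for r in bot.pinpoint(c,"new_pad_center")[:1]],proj(c,P))
a=p["image"][160:280,390:550];b=q["image"][230:350,340:500]
cv2.imwrite("pics/g2.png",np.vstack([cv2.resize(x,None,fx=2.5*1.0,fy=2.5,interpolation=2) for x in(a,b)]))
cv2.imwrite("pics/g2.png",cv2.convertScaleAbs(np.hstack([cv2.resize(x,(400,300),interpolation=2) for x in(a,b)]),alpha=1.5))
```

```text
6.7 [ 0.56632004 -0.12329755  0.13932357] [[-0.0264, 0.9997, -0.0012], [0.9997, 0.0264, 0.0007], [0.0007, -0.0012, -1.0]] 0.5012365000123464 29.999948143959045 [ 0.62858486 -0.50465281 -1.86802415]
[array([443.7, 206.8]), array([532.7, 207.7])] [] [487.1103372150736, 207.97860190989994]
[array([406.3, 223.5]), array([460.5, 260.7])] [[432.2, 243.1]] [431.22279837472496, 244.4580064772462]
```

View pics/g2.png

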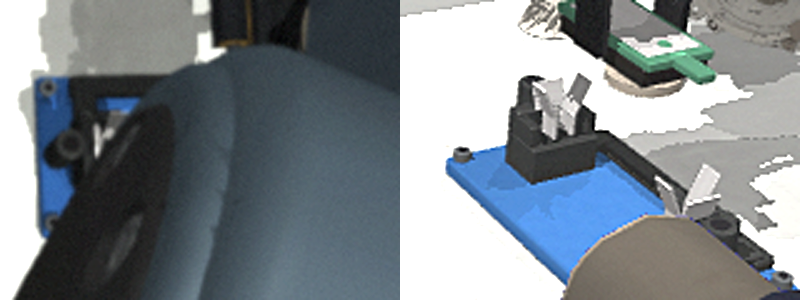

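The pad hangs level above the bracket, with its near ear tip at about side px (463,260). I'll overlay predicted outlines for the pad and slots to check the y offset before descending.

Run:
```python
from h import *
s=bot.read_state();q=bot.capture("side");T=np.array(s["position"]);y=np.array(s["tcp_rot"])[:,1];x=np.array(s["tcp_rot"])[:,0]
k=6;u0,v0=390,200
im=cv2.resize(q["image"][v0:v0+95,u0:u0+120],None,fx=k,fy=k,interpolation=2);im=cv2.convertScaleAbs(im,alpha=1.4)
def draw(C,ax,ay,L,z,col):
    pts=[proj(q,[*(C[:2]+ax[:2]*a+ay[:2]*b),z]) for a,b in L]
    cv2.polylines(im,[np.array([((u-u0+.5)*k,(v-v0+.5)*k) for u,v in pts],np.int32)],True,col,1)
ol=[(.066,.006),(.044,.006),(.044,.022),(-.044,.022),(-.044,.006),(-.066,.006),(-.066,-.006),(-.044,-.006),(-.044,-.022),(.044,-.022),(.044,-.006),(.066,-.006)]
draw(T,x,y,ol,T[2]-.0025,(0,0,255))
a=np.radians(1.45);by=np.array([np.cos(a),np.sin(a)]);bx=np.array([-np.sin(a),np.cos(a)]);S=np.array([.5663,-.1247])
for sg in(1,-1):draw(S+sg*.061*bx,bx,by,[(.007,.016),(-.007,.016),(-.007,-.016),(.007,-.016)],.074,(255,0,255))
cv2.imwrite("pics/g3.png",im)
```

```text
(no output)
```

View pics/g3.png

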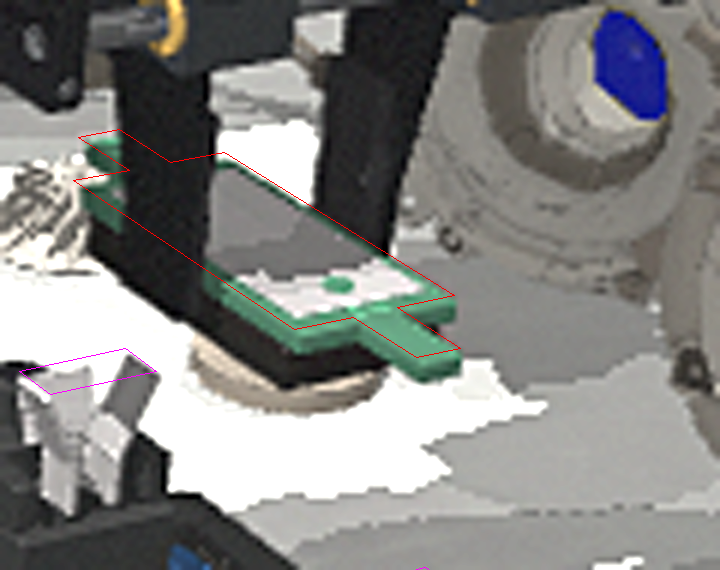

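The overlay matches: the clip flares coincide with the seat estimate, and the pad is within about 2 mm in y, inside the 10 mm lead-in. Descending.

Request:
play_rows:
  moves:
    - [[0,0,15,0,0,0],[0,0,20,0,0,0],[0,0,15,0,0,0],[0,0,5,0,0,0],[0,0,0,0,0,0]]

```text
time_s: 7.45
position: [0.5665, -0.1245, 0.0839]
tcp_rot: [[-0.025, 1.0, -0.002], [1.0, 0.025, 0.001], [0.001, -0.001, -1.0]]
force: [0.5, 0.1, -0.8]
opening: 0.503
grasp_force: 30.0
```

Request:
play_rows:
  moves:
    - [[0,0,4,0,0,0],[0,0,4,0,0,0],[0,0,4,0,0,0],[0,0,4,0,0,0],[0,0,0,0,0,0]]

```text
time_s: 7.95
position: [0.5665, -0.1247, 0.068]
tcp_rot: [[-0.025, 1.0, -0.001], [1.0, 0.025, 0.0], [0.0, -0.001, -1.0]]
force: [-0.4, 0.3, -0.6]
opening: 0.502
grasp_force: 30.0
```

Run:
```python
from h import *
s=bot.read_state();print(s["position"],s["force"],s["moment"])
q=bot.capture("side");cv2.imwrite("pics/g4.png",cv2.convertScaleAbs(cv2.resize(q["image"][240:350,370:510],None,fx=5,fy=5,interpolation=2),alpha=1.4))
```

```text
[ 0.56653635 -0.12469991  0.06803825] [-0.42296605  0.34368301 -0.59537192] [-0.01839779  0.01898353  0.04506635]
```

View pics/g4.png

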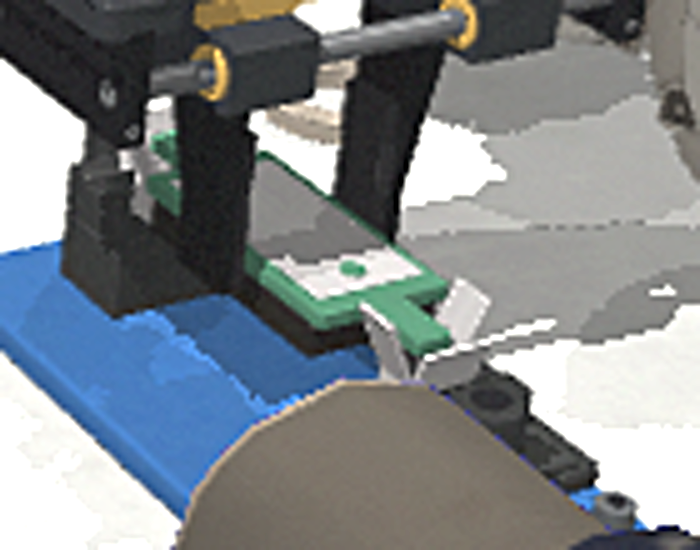

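Both ears sit between the flared clips (near ear about (425,330), far ear about (165,170)), with no contact force. I'll continue down to TCP z = 44.5 mm.

Request:
play_rows:
  moves:
    - [[0,0,4,0,0,0],[0,0,3,0,0,0],[0,0,3,0,0,0],[0,0,2,0,0,0],[0,0,0,0,0,0]]

```text
time_s: 8.5
position: [0.5663, -0.1246, 0.056]
tcp_rot: [[-0.025, 1.0, -0.002], [1.0, 0.025, 0.0], [0.0, -0.002, -1.0]]
force: [-1.7, -1.0, -1.7]
opening: 0.502
grasp_force: 30.0
```

Request:
play_rows:
  moves:
    - [[0,0,3,0,0,0],[0,0,3,0,0,0],[0,0,3,0,0,0],[0,0,2,0,0,0],[0,0,0,0,0,0]]

```text
time_s: 9.0
position: [0.5663, -0.1246, 0.0449]
tcp_rot: [[-0.025, 1.0, -0.001], [1.0, 0.025, 0.001], [0.001, -0.001, -1.0]]
force: [-3.3, -0.9, -3.2]
opening: 0.5
grasp_force: 30.0
```

Request:
play_rows:
  moves:
    - [[0,0,1,0,0,0],[0,0,1,0,0,0],[0,0,0,0,0,0]]

```text
time_s: 9.3
position: [0.5664, -0.1246, 0.0445]
tcp_rot: [[-0.025, 1.0, -0.001], [1.0, 0.025, 0.0], [0.0, -0.001, -1.0]]
force: [-4.7, -0.2, 6.8]
opening: 0.502
grasp_force: 30.0
```

The arm stopped at 44.5 mm, the expected seated height, and the reaction force is rising. I'll press a little more, then release.

Request:
play_rows:
  moves:
    - [[0,0,1,0,0,0],[0,0,1,0,0,0],[0,0,0,0,0,0],[0,0,0,0,0,0]]

```text
time_s: 9.7
position: [0.5664, -0.1247, 0.0444]
tcp_rot: [[-0.025, 1.0, -0.0], [1.0, 0.025, -0.0], [-0.0, -0.0, -1.0]]
force: [-7.9, 0.4, 19.1]
opening: 0.5
grasp_force: 30.0
```

Request:
play_rows:
  moves:
    - [[0,0,0,0,0,0],[0,0,0,0,0,0],[0,0,0,0,0,0],[0,0,0,0,0,0]]
  fingers: 0.5

```text
time_s: 10.1
position: [0.568, -0.1252, 0.0415]
tcp_rot: [[-0.025, 1.0, 0.002], [1.0, 0.025, -0.001], [-0.001, 0.002, -1.0]]
force: [0.0, 0.4, 0.2]
opening: 0.722
grasp_force: 0.0
```

Request:
play_rows:
  moves:
    - [[0,0,-15,0,0,0],[0,0,-25,0,0,0],[0,0,-35,0,0,0],[0,0,-45,0,0,0],[0,0,-30,0,0,0]]

```text
time_s: 10.6
position: [0.5681, -0.1252, 0.1953]
tcp_rot: [[-0.025, 1.0, 0.004], [1.0, 0.025, -0.002], [-0.002, 0.004, -1.0]]
force: [0.8, -0.8, -0.7]
opening: 0.752
grasp_force: 0.0
```

Run:
```python
from h import *
s=bot.read_state();print(s["position"])
q=bot.capture("side")
k=5;u0,v0=370,260
im=cv2.convertScaleAbs(cv2.resize(q["image"][v0:v0+110,u0:u0+140],None,fx=k,fy=k,interpolation=2),alpha=1.4)
a=np.radians(1.45);by=np.array([np.cos(a),np.sin(a)]);bx=np.array([-np.sin(a),np.cos(a)]);S=np.array([.5663,-.1247])
ol=[(.066,.006),(.044,.006),(.044,.022),(-.044,.022),(-.044,.006),(-.066,.006),(-.066,-.006),(-.044,-.006),(-.044,-.022),(.044,-.022),(.044,-.006),(.066,-.006)]
P=[proj(q,[*(S+bx*i+by*j),.042]) for i,j in ol]
cv2.polylines(im,[np.array([((u-u0+.5)*k,(v-v0+.5)*k) for u,v in P],np.int32)],True,(0,0,255),1)
cv2.imwrite("pics/g5.png",im)
```

```text
[ 0.56809058 -0.12521478  0.19529494]
```

View pics/g5.png

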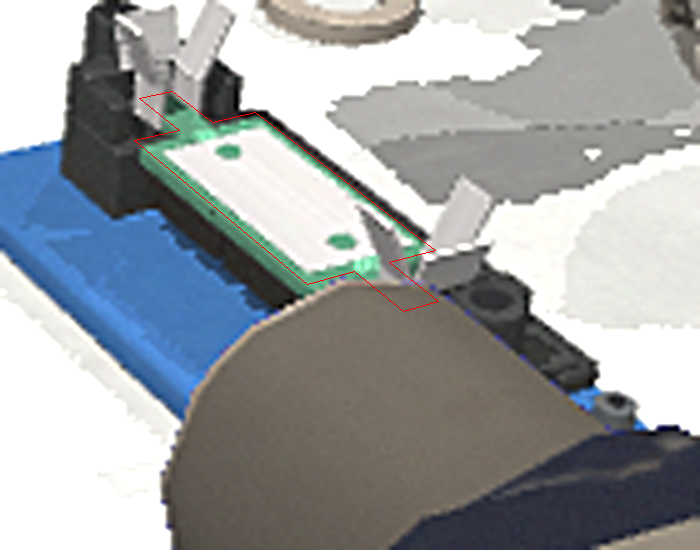

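The released pad lies level between the clips and matches the predicted seated outline to about 1 px. As a check, I'll close the fingers, press on the plate's centre and confirm its height.

Request:
play_rows:
  moves:
    - [[0,-1,20,0,0,0],[0,0,30,0,0,0],[0,0,30,0,0,0],[0,0,20,0,0,0],[0,0,0,0,0,0]]
  fingers: -1

```text
time_s: 11.15
position: [0.5641, -0.1241, 0.0894]
tcp_rot: [[-0.025, 1.0, -0.005], [1.0, 0.025, 0.002], [0.002, -0.005, -1.0]]
force: [-0.4, 0.4, 0.3]
opening: 0.381
grasp_force: 0.0
```

Request:
play_rows:
  moves:
    - [[0,0,0,0,0,0],[0,0,0,0,0,0],[0,0,0,0,0,0],[0,0,0,0,0,0],[0,0,0,0,0,0]]

```text
time_s: 11.65
position: [0.5663, -0.125, 0.0923]
tcp_rot: [[-0.025, 1.0, 0.001], [1.0, 0.025, -0.001], [-0.001, 0.001, -1.0]]
force: [-0.6, -0.4, -0.7]
opening: 0.015
grasp_force: 0.0
```

Contact is expected at TCP z ≈ 56 mm.

Request:
play_rows:
  moves:
    - [[0,0,14,0,0,0],[0,0,12,0,0,0],[0,0,6,0,0,0],[0,0,2,0,0,0],[0,0,0,0,0,0]]

```text
time_s: 12.15
position: [0.5654, -0.1247, 0.0569]
tcp_rot: [[-0.025, 1.0, -0.001], [1.0, 0.025, 0.001], [0.001, -0.001, -1.0]]
force: [-0.1, 0.1, -0.0]
opening: 0.004
grasp_force: 0.0
```

Request:
play_rows:
  moves:
    - [[0,0,1,0,0,0],[0,0,1,0,0,0],[0,0,1,0,0,0],[0,0,1,0,0,0],[0,0,0,0,0,0]]

```text
time_s: 12.65
position: [0.566, -0.1248, 0.0563]
tcp_rot: [[-0.025, 1.0, 0.001], [1.0, 0.025, -0.001], [-0.001, 0.001, -1.0]]
force: [-4.6, 1.1, 18.9]
opening: 0.001
grasp_force: 9.3
```

The plate top reads 42.3 mm against the nominal 42 mm, so the pad is fully home. Retreating and handing in.

Request:
play_rows:
  moves:
    - [[0,0,-15,0,0,0],[0,0,-35,0,0,0],[0,0,-40,0,0,0],[0,0,-20,0,0,0],[0,0,0,0,0,0]]

```text
time_s: 13.15
position: [0.5684, -0.1258, 0.1673]
tcp_rot: [[-0.025, 1.0, 0.008], [1.0, 0.025, -0.003], [-0.004, 0.008, -1.0]]
force: [0.2, -0.2, -0.2]
opening: 0.006
grasp_force: 0.0
```

Run:
```python
from h import *
q=bot.capture("side")
print([(r["centre"],atz(q,r["centre"],.0335)) for r in bot.pinpoint(q,"new_pad_center")[:1]],[atz(q,r["centre"],.005) for r in bot.pinpoint(q,"worn_pad_center")[:1]],bot.read_state()["position"])
print(bot.hand_in())
```

```text
[([426.5, 302.2], array([ 0.5703, -0.1227,  0.0335]))] [array([0.4506, 0.1743, 0.005 ])] [ 0.56522985 -0.124575    0.1627672 ]
the job is handed in; nothing more can be done
None
```

The new green pad is fitted level in the bracket and released, with its top at 42.3 mm against 42 mm nominal; the worn pad was left alone, and the job was handed in at about 13 s.

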